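# Clamp a pair of plywood blanks in a splined jig

## Robot

A 6-joint arm with a two-finger parallel gripper is mounted at the origin on the work surface. World frame = base frame: x ahead of the robot, y to its left, z up, the work surface at z = 0. Lengths are in m, angles in rad, forces in N, time in s.
With the tool pointing down it reaches from about 0.325 to 0.9 m from the base axis. Payload 3.5 kg.
Tool frame: the origin (TCP) lies between the finger pads; the fingertips stand manip.tip_extent ahead of it and the grasp point (between the pads) lies 6 mm ahead of it (manip.tip_extent is the distance from the TCP to the fingertips, in m); z points along the fingers, y is the line along which they close (so a half turn about z gives the same grasp; the last joint's range is limited). The gripper opens to 85 mm and grips with 20 to 120 N. Pads are 22 mm wide; open, the fingers measure 114 mm over their backs; the gripper's body (76 mm by 85 mm) begins 54 mm behind the grasp point. The pads swing forward as they close: fully open they stand 13 mm farther back than shut.
Start: joints at [1.07, 0.276, -0.026, 1.268, 0, 1.467], TCP at [0.242, 0.576, 0.221] pointing down, gripper open.
Joint ranges: [-3.12, 3.12], [-0.85, 1.88], [-1.08, 1.24], [-1.95, 2.15], [-1.57, 1.53], [-3.14, 3.14]. Speed limits (rad/s): [2.57, 2.57, 3.14, 3.14, 3.14, 3.14].

## Interface

Orientations are given as a unit quaternion [x, y, z, w].
In Python, from bench import manip gives the robot as it stands. Calls block until the motion is done:
- manip.reach(position, orientation): joint-space move of the TCP to a pose.
- manip.move_l(position, attitude=None, rate=0.15): straight line of the TCP; attitude=None keeps the orientation; rate is the mean speed in m/s.
- manip.move_j(angles): joint-space move.
- manip.move_gripper(opening, force=None): opening from 0.0 (shut) to 1.0 (fully open); force is the grip in N (None keeps the last); returns when the fingers have stopped.
- manip.hold(seconds).
- manip.solve_ik(position, orientation): joint angles nearest the present ones, or None.
- manip.snapshot(name): name is "scene" or "top"; returns a dict with "image" (480x640x3 uint8, red, green, blue), "vertical_fov" (degrees; the focal length in pixels is half the picture's height over the tangent of half this angle, whatever the lens; pixels are square), "cx", "cy" (the principal point, pixels), "k1" (the pictures are not rectified: a ray, as slopes to the right and down, at radius r is drawn at 1 + k1 r^2 times it, then the intrinsics apply), "extrinsics" (4x4, takes a point from camera to world coordinates). Camera axes: x right, y up, looking along -z (the intrinsics and any distortion apply to the point x, -y, -z); pixel columns grow to the right and rows downward; lengths in m; the calibration is good to about 2 mm. A picture is of the moment at which its call begins. There is no depth.
A pose or a line that the arm cannot do raises manip.Unreachable and nothing moves.
- manip.hand_in(): hands the job in; it is judged then, once.
Readings, each from a call of its own:
- manip.current_time(): time.
- manip.current_joints(): joint angles.
- manip.current_joint_vel(): joint speeds.
- manip.current_joint_torque(): joint torques, N m.
- manip.current_eef_pos(): TCP position.
- manip.current_ee_rot(): TCP orientation.
- manip.current_ft_force(): force on the tool from outside, world axes, zero at the start.
- manip.current_wrist_torque(): the same for the moment, N m.
- manip.current_grip_width(): opening from 0.0 (shut) to 1.0 (fully open).
- manip.current_finger_force(): force on a finger pad.
Only numpy, scipy, OpenCV 4.12 (cv2) and the standard library are available. Lean on these libraries where they do the work, as an engineer would, in place of code of your own. Each camera call takes 0.05 s, during which the arm holds its last target. There are 200 camera calls.

## Task

Lay the loose plywood blank squarely on the blank already in the clamping jig, hole over the splined post, edges lined up all round, and let go of it. Then fit the aluminium cap over the post, turned so that its splines mesh, push it fully down so that the sprung bed goes to its stop, and keep pressing: finish with the gripper still holding the cap down. Leave the notepad, screwdriver and tin where they are.

Things in the scene. Friction and masses are not known exactly. Their poses are not given: they have to be found in the camera images.
- plate_mid (a point): The loose plywood blank: flat slab 92 x 56 x 10 mm (x, y, z) with a 34 mm round hole in its middle, lying on the table; about 70 g. This point is the centre of the hole, half-way through the thickness (5 mm above its underside). x along the length, y across the width, z up; a half turn makes no difference.
- bed_top (a point): Centre of the top face of the lower plywood blank (also 92 x 56 x 10 mm), pinned to the jig's sprung bed, the splined post coming up through its middle; x along its length, y across, z up. 42 mm above the table with the bed up; moves down with the bed. Under it a fixed steel base 120 x 84 x 14 mm.
- post_top (a point): Top centre of the jig's fixed upright steel post, 74 mm above the table. Round core 14 mm across, tapered to 7 mm over the top 6 mm; four splines, 5 mm wide, reach out to 24 mm across along +x, -x, +y, -y of this point and end 10 mm below this point, so the bare core is a pilot. The post's yaw is unrelated to the bed's.
- cap_mid (a point): Loose aluminium clamp cap, standing upright, socket down; 66 mm tall, about 160 g. This point: on its axis, 33 mm above its underside. Foot flange 52 mm across, 6 mm thick; round body 41 mm across up to 38 mm; on top a grip bar 40 mm long (x), 14 mm wide (y), 28 mm tall. z up.
- cap_foot (a point): Centre of the cap's underside, the socket mouth; axes as cap_mid. Socket 32 mm deep; its four grooves for the splines point along +x, -x, +y, -y (any quarter turn meshes, about 8 degrees play either way). Unmeshed, the underside stops on the spline ends, 64 mm above the table; meshed, the flange lands on the upper blank, 52 mm above it, and pushes the bed down to 44 mm.
- bed (a joint): How far the sprung bed is pushed down, in m: 0 up, 0.008 at its stop. A spring lifts it; it starts to go down at about 10 N on the blanks and reaches the stop at about 17 N, and rises again when let go.
- notepad: Bystander: kraft-paper notepad 150 x 210 x 8 mm with a steel ruler on it, lying flat; origin under its centre.
- screwdriver: Bystander: screwdriver about 170 mm long, lying on the table.
- tin: Bystander: round tin 60 mm in diameter, 70 mm tall; origin under its centre.

How it is judged:
By the outcome, as a careful person would: the job done as asked, in the order asked, and still so for the second after the job is handed in, while the arm keeps its last pose, push and grip.
It also fails if it takes over 56 s, if anything falls off the work surface, if the arm or the gripper's body presses on something with over 40 N, if the wrist force passes 120 N, or if a joint passes its speed limit or range.

## Working session

There is one attempt and no reset: what is moved stays moved. The work goes in short steps, each a Python script; the robot and the scene stay as the last script left them, time stands still between calls to the robot, and variables do not carry over. Pictures are saved under pics/ and viewed, at most 11 in all, crops included, and the job is handed in when it is done.

```bash
ls; mkdir -p pics
python3 - <<'E'
from bench import manip
import cv2
for n in ("scene","top"):
    s=manip.snapshot(n); cv2.imwrite(f"pics/{n}0.png",s["image"][:,:,::-1])
    print(n,s["vertical_fov"],s["cx"],s["cy"],s["k1"],s["extrinsics"].round(4).tolist() if hasattr(s["extrinsics"],'round') else s["extrinsics"])
print(manip.tip_extent,manip.current_time(),manip.current_ee_rot(),manip.current_grip_width(),manip.current_eef_pos())
E
```

```text
pics
scene 47.522115458725054 319.18246646991975 236.142768432356 0.022335192451529456 [[0.6297, -0.5737, 0.5238, 1.0671], [0.7768, 0.4604, -0.4296, -0.3675], [0.0053, 0.6774, 0.7356, 0.7311], [0.0, 0.0, 0.0, 1.0]]
top 53.194605115046656 319.98631145702745 237.8081589083311 0.018156316617151835 [[0.0059, 0.9983, -0.0576, 0.5307], [-1.0, 0.0056, -0.0041, -0.0057], [-0.0038, 0.0577, 0.9983, 1.0489], [0.0, 0.0, 0.0, 1.0]]
0.025 0.1 [ 1.97610964e-01  9.80280039e-01 -9.31905758e-04 -2.88521545e-04] 1.0011292180879892 [0.24180122 0.5755683  0.21977793]
```

View pics/scene0.png

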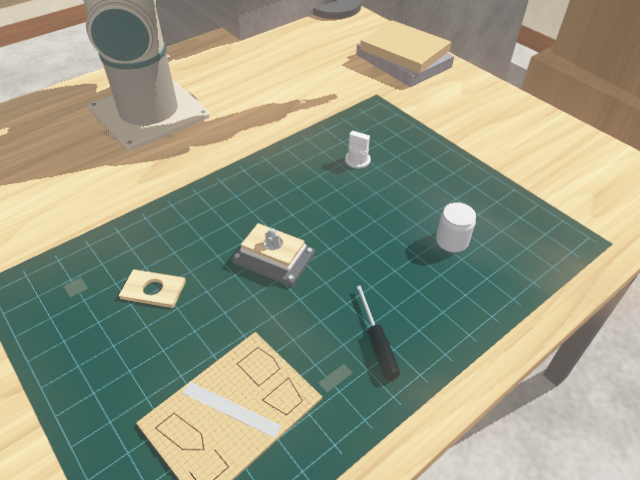

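View pics/top0.png

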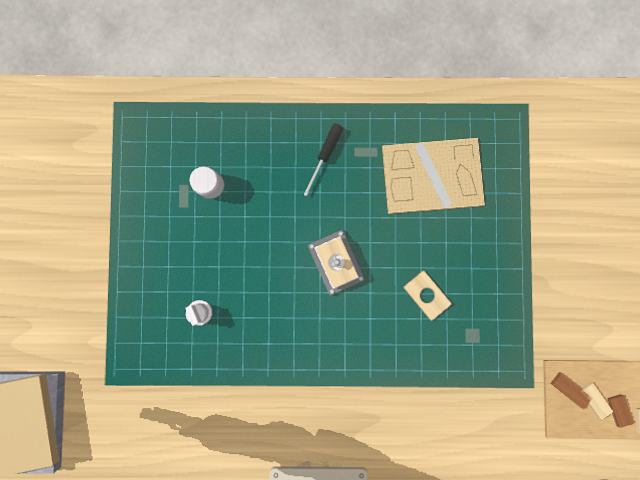

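The two pictures show: jig near top(336,262)/scene(273,250), loose blank at top(428,296)/scene(153,289), cap at top(199,313)/scene(358,150). Tin, screwdriver and notepad are clear of these.

```bash
cat > h.py <<'E'
import numpy as np, cv2
from bench import manip
def cam(n):
    s=manip.snapshot(n); s["f"]=240/np.tan(np.radians(s["vertical_fov"])/2)
    s["E"]=np.array(s["extrinsics"]); return s
def K(s): return np.array([[s["f"],0,s["cx"]],[0,s["f"],s["cy"]],[0,0,1.]])
def ray(s,uv):
    p=cv2.undistortPoints(np.array(uv,float).reshape(-1,1,2),K(s),np.array([s["k1"],0,0,0.]))[:,0]
    d=np.c_[p[:,0],-p[:,1],-np.ones(len(p))]@s["E"][:3,:3].T
    return s["E"][:3,3],d
def plane(s,uv,z):
    o,d=ray(s,uv); return o+d*((z-o[2])/d[:,2])[:,None]
def tri(s1,u1,s2,u2):
    o1,d1=ray(s1,u1);o2,d2=ray(s2,u2);d1=d1[0];d2=d2[0]
    t=np.linalg.lstsq(np.c_[d1,-d2],o2-o1,rcond=None)[0]
    a,b=o1+t[0]*d1,o2+t[1]*d2; return (a+b)/2,np.linalg.norm(a-b)
def proj(s,P):
    q=(np.atleast_2d(P)-s["E"][:3,3])@s["E"][:3,:3]; a=np.c_[q[:,0],-q[:,1]]/-q[:,2:]
    a*=1+s["k1"]*(a**2).sum(1,keepdims=True); return a*s["f"]+[s["cx"],s["cy"]]
def crop(s,c,h,k):
    u,v=c;r=s["image"][v-h:v+h,u-h:u+h,::-1]; return cv2.resize(r,None,fx=k,fy=k,interpolation=cv2.INTER_CUBIC)
def wood(s,c,h):
    """largest wood-coloured contours within window"""
    im=s["image"]; hsv=cv2.cvtColor(im,cv2.COLOR_RGB2HSV)
    m=cv2.inRange(hsv,(10,50,140),(30,255,255)); w=np.zeros_like(m);u,v=c
    w[v-h:v+h,u-h:u+h]=m[v-h:v+h,u-h:u+h]; return w
def quat(yaw):
    "tool down, tool y axis (closing line) at world angle yaw"
    from scipy.spatial.transform import Rotation as R
    y=np.array([np.cos(yaw),np.sin(yaw),0]);z=np.array([0,0,-1.])
    return R.from_matrix(np.c_[np.cross(y,z),y,z]).as_quat()
E
python3 - <<'E'
from h import *
t=cam("top");s=cam("scene")
np.save("cams.npy",[t,s],allow_pickle=True)
mos=np.vstack([np.hstack([crop(t,(336,262),37,5.4)[:300,:400],crop(t,(199,313),25,8)[:300,:400]]) if 0 else np.hstack([cv2.resize(crop(t,(336,262),36,1),(400,400),interpolation=cv2.INTER_CUBIC),cv2.resize(crop(s,(273,248),40,1),(400,400),interpolation=cv2.INTER_CUBIC)]),
 np.hstack([cv2.resize(crop(t,(199,313),20,1),(200,200),interpolation=cv2.INTER_CUBIC),cv2.resize(crop(s,(358,150),20,1),(200,200),interpolation=cv2.INTER_CUBIC),cv2.resize(crop(t,(428,296),30,1),(200,200)),cv2.resize(crop(s,(153,289),36,1),(200,200))])])
cv2.imwrite("pics/m1.png",mos)
for n,c,k in (("top",t,(428,296)),("scene",s,(153,289))):
    w=wood(c,k,40); cs,h=cv2.findContours(w,cv2.RETR_CCOMP,cv2.CHAIN_APPROX_NONE)
    for q in sorted(cs,key=cv2.contourArea)[-2:]:
        print(n,cv2.contourArea(q),cv2.minAreaRect(q),cv2.moments(q)['m10']/max(1,cv2.moments(q)['m00']),cv2.moments(q)['m01']/max(1,cv2.moments(q)['m00']))
        print(cv2.approxPolyDP(q,4,True)[:,0].tolist())
E
```

```text
top 189.0 ((426.5, 295.0), (15.0, 16.0), 0.0) 426.67548500881827 295.005291005291
[[425, 287], [434, 292], [428, 303], [419, 297]]
top 1136.0 ((426.9425964355469, 295.13116455078125), (44.42879867553711, 26.887746810913086), 50.19443130493164) 427.0281690140845 295.15522300469485
[[422, 271], [404, 288], [431, 320], [450, 302]]
scene 397.0 ((148.6081085205078, 289.3513488769531), (53.59406661987305, 19.5634765625), 9.462322235107422) 150.5512174643157 291.9840470193115
[[174, 300], [121, 292], [146, 295], [143, 287], [158, 281], [162, 288], [148, 295]]
scene 1677.5 ((151.9669647216797, 287.6899108886719), (62.79654312133789, 31.783790588378906), 9.865806579589844) 152.4207650273224 287.96900149031296
[[119, 294], [172, 307], [185, 280], [133, 269]]
```

View pics/m1.png

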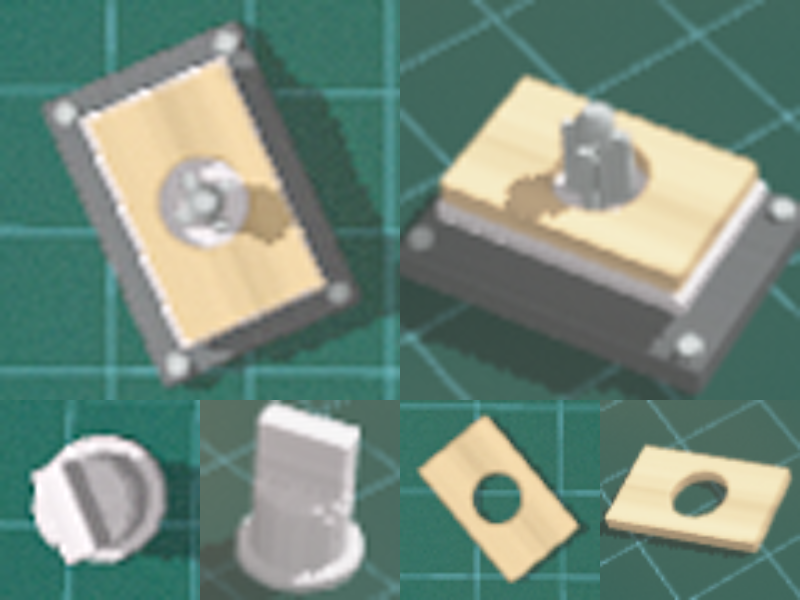

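The crops show the bed blank's corners, the post with its spline ends, the cap's bar top (lit white quad) and the loose blank with a clear hole. Turning these into points next.

Run:
```python
from h import *
t,s=np.load("cams.npy",allow_pickle=True)
np.set_printoptions(precision=4,suppress=True)
def rect(P):
    r=cv2.minAreaRect((P[:,:2]*1000).astype(np.float32)); b=cv2.boxPoints(r)
    e=[b[1]-b[0],b[2]-b[1]]; l=max(e,key=np.linalg.norm); return np.array(r[0])/1000,np.array(r[1]),np.degrees(np.arctan2(l[1],l[0]))%180
for n,c,k,h,z in (("plate",t,(428,296),40,.010),("bed",t,(336,262),40,.042)):
    w=wood(c,k,h); w=cv2.resize(w,None,fx=4,fy=4,interpolation=cv2.INTER_CUBIC); w=(w>127).astype(np.uint8)
    q=max(cv2.findContours(w,cv2.RETR_EXTERNAL,cv2.CHAIN_APPROX_NONE)[0],key=cv2.contourArea)[:,0]
    print(n,*rect(plane(c,(q+.5)/4-.5,z)))
# plate hole centre, height
print("hole",tri(t,[[427,295.3]],s,[[152.5,288]]), plane(t,[[426.7,295]],.01))
# post, bar
T=lambda x,y:[336-36+x/400*72-.5,262-36+y/400*72-.5]
S=lambda x,y:[273-40+x/400*80-.5,248-40+y/400*80-.5]
print("post",tri(t,[T(205,200)],s,[S(198,105)]),plane(t,[T(205,200)],.074))
cs=[tri(t,[T(*a)],s,[S(*b)]) for a,b in (((80,120),(355,160)),((228,58),(280,282)),((325,285),(42,185)),((187,347),(128,77)))]
print("bed corners",cs)
C=lambda x,y:[179+x/5-.5,293+y/5-.5]; D=lambda x,y:[338+x/5-.5,130+y/5-.5]
bt=[(35,75),(65,60),(110,148),(70,162)]
B=plane(t,[C(*a) for a in bt],.066); print("bar",B,rect(B),tri(t,[C(70,111)],s,[D(111,24)]))
bs=[(62,22),(70,3),(160,28),(150,45)]
B=plane(s,[D(*a) for a in bs],.066); print("bar scene",B,rect(B))
a=cv2.resize(crop(t,(337,262),12,1),(400,400),interpolation=cv2.INTER_LANCZOS4)
b=cv2.resize(crop(s,(273,238),15,1),(400,400),interpolation=cv2.INTER_LANCZOS4)
c=cv2.resize(crop(t,(197,314),16,1),(400,400),interpolation=cv2.INTER_LANCZOS4)[:200*2]
cv2.imwrite("pics/m2.png",np.hstack([a,b]))
```

```text
plate [ 0.4686 -0.2323] [96.0065 59.5495] 39.684795
bed [ 0.5378 -0.0369] [94.3384 57.5538] 24.315403
hole (array([ 0.468 , -0.233 ,  0.0055]), np.float64(0.0008730974035367233)) [[ 0.4687 -0.2318  0.01  ]]
post (array([ 0.539 , -0.0352,  0.0766]), np.float64(0.00013921598501740061)) [[ 0.539  -0.0353  0.074 ]]
bed corners [(array([0.5681, 0.0096, 0.0439]), np.float64(0.003613725020442803)), (array([ 0.5933, -0.0442,  0.0429]), np.float64(0.001224394011216308)), (array([ 0.5079, -0.081 ,  0.0419]), np.float64(0.0014582779579246363)), (array([ 0.4843, -0.0292,  0.0419]), np.float64(0.0012015373878472666))]
bar [[0.4439 0.2712 0.066 ]
 [0.45   0.2592 0.066 ]
 [0.4146 0.2401 0.066 ]
 [0.4088 0.2562 0.066 ]] (array([0.4286, 0.2568]), array([40.2116, 16.942 ]), np.float32(26.920221)) (array([0.4299, 0.2569, 0.0673]), np.float64(0.0013457174924497728))
bar scene [[0.4157 0.2443 0.066 ]
 [0.4083 0.2551 0.066 ]
 [0.4432 0.2723 0.066 ]
 [0.4488 0.2617 0.066 ]] (array([0.4285, 0.2584]), array([38.9959, 13.0494]), np.float32(27.723764))
```

View pics/m2.png

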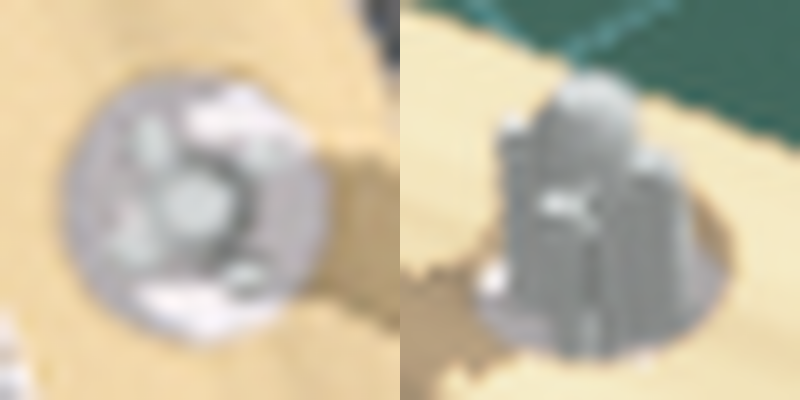

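Spline ends lie at crop px (150,138), (262,150), (132,242), (248,275), so the post's yaw is about 35.4° mod 90. The bar's yaw is 27.3°, and heights check within 3 mm. Picking up the blank now.

Run:
```python
from h import *
np.set_printoptions(precision=4,suppress=True)
p=np.array([.4684,-.2329]); q=quat(np.radians(39.7-90))
print(manip.solve_ik([*p,.12],q), manip.solve_ik([.5385,-.0358,.12],quat(np.radians(24.3-90))))
manip.reach([*p,.11],q); manip.move_gripper(.82,40)
print(manip.tip_extent,manip.current_time(),manip.current_ft_force(),manip.current_eef_pos())
manip.move_l([*p,.04],rate=.15)
for z in (.036,.033,.030,.028,.026,.024):
    manip.move_l([*p,z],rate=.03); f=manip.current_ft_force(); print(z,manip.current_eef_pos()[2],f)
    if abs(f[2])>5: break
print(manip.tip_extent,manip.current_time())
s=cam("scene"); cv2.imwrite("pics/g1.png",cv2.resize(crop(s,(153,270),50,1),(500,500)))
```

```text
[-0.585   0.1738 -0.3806  1.0164  0.      1.8637] [-0.1862  0.2018 -0.3458  1.0231  0.      2.5313]
0.025 3.4833 [-0.5858 -0.0238 -0.1543] [ 0.4685 -0.2327  0.11  ]
0.036 0.03665938480014795 [-0.3702  0.1499  0.3341]
0.033 0.032931593786778915 [ 0.3404  0.9156 -0.2435]
0.03 0.02969752250281413 [-0.362  -0.9887  0.3653]
0.028 0.02785187864700019 [0.0466 0.1126 0.1676]
0.026 0.025833129912578485 [-0.8389  0.0593  0.4916]
0.024 0.02383894357470395 [0.1484 0.0798 0.7944]
0.025 5.6333
```

View pics/g1.png

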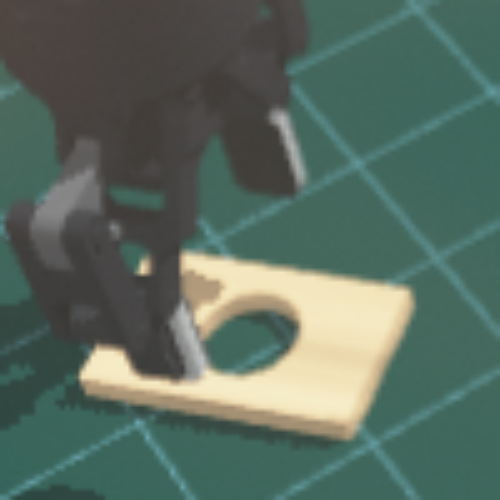

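The near finger's tip appears at crop (190,372) over the blank's front edge and the far tip at (295,190). I'll check this against projection before closing.

Run:
```python
from h import *
np.set_printoptions(precision=1,suppress=True)
_,s=np.load("cams.npy",allow_pickle=True)
print(manip.current_grip_width(), manip.current_eef_pos())
p=manip.current_eef_pos()[:2]; a=np.radians(39.7-90); c=np.array([np.cos(a),np.sin(a)]); n=np.array([-c[1],c[0]])
to=lambda P:(proj(s,P)-[103,220]+.5)*5
for z in (0,.005,.01,.02,.03):
    print(z,*[to([*(p+sg*.035*c+w*.011*n),z])[0] for sg in (1,-1) for w in (-1,1)])
print("plate", *[to([*(p+sg*.028*c+w*.046*n),.01])[0] for sg in (1,-1) for w in (-1,1)])
```

```text
0.8207901969271932 [ 0.5 -0.2  0. ]
0 [177.9 432.3] [241.9 443.3] [263.6 267.1] [324.7 277.1]
0.005 [174.2 423.3] [238.5 434.3] [260.5 257.9] [321.7 267.9]
0.01 [170.5 414.2] [235.  425.2] [257.3 248.6] [318.8 258.6]
0.02 [162.9 395.7] [228.  406.8] [250.8 229.8] [312.8 239.9]
0.03 [155.3 377. ] [220.9 388.1] [244.2 210.7] [306.7 220.8]
plate [ 78.1 379.5] [346.7 425.3] [151.4 248.4] [409.8 290.8]
```

The blank's corners match the projection, but the tips look about 30 mm higher than expected. I'll take a fresh picture in both views and read the pose.

Run:
```python
from h import *
t=cam("top");s=cam("scene"); print(manip.current_eef_pos(),manip.current_ee_rot(),manip.current_joints(),manip.solve_ik([.4684,-.2329,.024],quat(np.radians(-50.3))))
t0,s0=np.load("cams.npy",allow_pickle=True); print(abs(t["E"]-t0["E"]).max(),abs(s["E"]-s0["E"]).max(),s["vertical_fov"]-s0["vertical_fov"])
cv2.imwrite("pics/g2.png",np.hstack([cv2.resize(crop(s,(153,260),50,1),(400,400)),cv2.resize(crop(t,(428,296),50,1),(400,400))]))
```

```text
[ 0.46841593 -0.23289239  0.02401685] [9.40574023e-01 3.39588732e-01 7.48025003e-07 1.20141594e-05] [-5.85004331e-01  2.85557955e-01 -4.76071505e-01  8.09146691e-01
 -1.31357572e-05  1.86362910e+00] [-0.58504114  0.28557576 -0.47609235  0.80912821  0.          1.86365581]
0.0 0.0 0.0
```

View pics/g2.png

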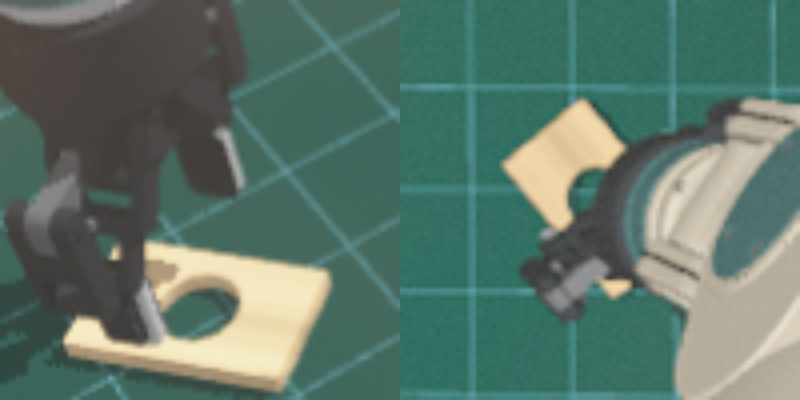

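Both views agree that the tips are laterally right but stand about 3 cm above the blank's base. I'll lower in guarded steps until touch.

Run:
```python
from h import *
np.set_printoptions(precision=2,suppress=True)
p=[.4684,-.2329]; z=.024
while z>-.016:
    z-=.002; manip.move_l([*p,z],rate=.03); f=manip.current_ft_force(); print(round(z,3),round(manip.current_eef_pos()[2],4),f,end=';')
    if f[2]>4: break
print(manip.current_time())
s=cam("scene"); cv2.imwrite("pics/g3.png",cv2.resize(crop(s,(153,270),40,1),(400,400)))
```

```text
0.022 0.0218 [-0.14  0.31  0.22];0.02 0.0198 [ 0.69  0.91 -0.57];0.018 0.0178 [0.58 0.53 0.41];0.016 0.0158 [-0.46 -0.09 -0.08];0.014 0.0139 [-0.58  0.23  0.09];0.012 0.0118 [0.09 0.13 0.27];0.01 0.0098 [ 0.05 -0.37 -0.07];0.008 0.0079 [ 0.34  0.02 -0.05];0.006 0.0058 [0.67 0.36 0.48];0.004 0.0038 [-0.14  0.4   0.37];0.002 0.0018 [ 0.84 -0.86 -0.09];-0.0 -0.0001 [-0.7   0.22  0.49];-0.002 -0.0022 [ 0.78 -0.54 -0.52];-0.004 -0.0042 [ 0.06  0.91 -0.32];-0.006 -0.0062 [0.26 0.12 0.19];-0.008 -0.0082 [ 1.21  0.04 -0.09];-0.01 -0.0101 [ 0.42 -0.35  0.63];-0.012 -0.0122 [0.57 0.43 0.05];-0.014 -0.0141 [ 0.34 -0.01  0.08];-0.016 -0.0162 [-0.57  0.63  0.47];10.7833
```

View pics/g3.png

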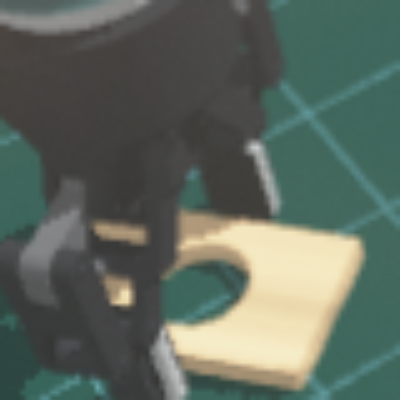

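Rear tip now at crop (278,215), which projects to z≈5 mm. The reported TCP height is biased by about 37 mm, so I'm allowing for that. Closing and lifting.

Run:
```python
from h import *
np.set_printoptions(precision=4,suppress=True)
manip.move_gripper(.55,50)
print(manip.current_grip_width(),manip.current_finger_force(),manip.current_ft_force(),manip.current_time())
manip.move_l([.4684,-.2329,.07],rate=.2)
print(manip.current_grip_width(),manip.current_finger_force(),manip.current_ft_force(),manip.current_time())
manip.reach([.5385,-.0358,.075],quat(np.radians(24.3-90)))
print(manip.current_eef_pos(),manip.current_grip_width(),manip.current_finger_force(),manip.current_ft_force(),manip.current_time())
t=cam("top");s=cam("scene")
cv2.imwrite("pics/p1.png",np.hstack([cv2.resize(crop(s,(273,230),50,1),(400,400)),cv2.resize(crop(t,(336,262),50,1),(400,400))]))
```

```text
0.6365262341403901 58.10941325733438 [-0.6448 -0.9639  9.3886] 11.1083
0.6390287161548149 52.83471643924713 [ 0.2142  0.3862 -0.7404] 11.6917
[ 0.5373 -0.0361  0.0736] 0.6373010363664686 52.828912138938904 [-0.7952  0.2344 -0.9341] 12.5417
```

View pics/p1.png

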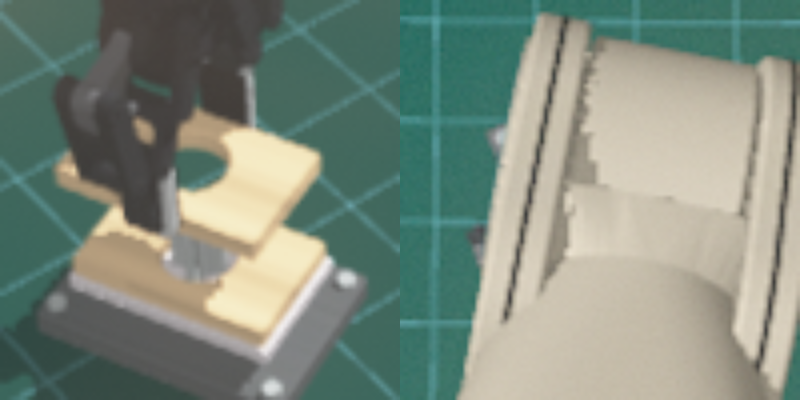

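The blank is held level above the jig. Its top corners are at crop (320,155), (255,243), (58,168) and the bed blank's at (327,240), (267,338), (75,272). Comparing them.

Run:
```python
from h import *
np.set_printoptions(precision=4,suppress=True)
_,s=np.load("cams.npy",allow_pickle=True)
X=lambda L:[[223+x/8-.5,180+y/8-.5] for x,y in L]
for z in (.0956,.0996,.1036):
    P=plane(s,X([(320,155),(255,243),(58,168)]),z)[:,:2]; print(z,P.ravel(),np.linalg.norm(P[1]-P[0]),np.linalg.norm(P[2]-P[1]),"ctr",(P[0]+P[2])/2)
B=plane(s,X([(327,240),(267,330),(75,265)]),.042)[:,:2]; print(B.ravel(),np.linalg.norm(B[1]-B[0]),np.linalg.norm(B[2]-B[1]),"ctr",(B[0]+B[2])/2)
# predicted corner pixels (crop) for plate centred on bed, and bed itself
e=np.radians(24.3);l=np.array([np.cos(e),np.sin(e)]);w=np.array([-l[1],l[0]])
for c,z in (([.5385,-.0358],.042),([.5373,-.0361],.0982)):
    print(z,*[((proj(s,[*(np.array(c)+a*.046*l+b*.028*w),z])[0]-[222.5,179.5])*8).round() for a,b in((-1,-1),(1,-1),(1,1),(-1,1))])
```

```text
0.0956 [ 0.4882 -0.0171  0.5015 -0.0428  0.4571 -0.0624] 0.028916689702552716 0.048539975312524825 ctr [ 0.4726 -0.0398]
0.0996 [ 0.4918 -0.0193  0.5051 -0.0449  0.4609 -0.0643] 0.028734673890886506 0.048234440927515755 ctr [ 0.4764 -0.0418]
0.1036 [ 0.4955 -0.0216  0.5086 -0.0469  0.4647 -0.0662] 0.0285526580792202 0.04792890654250663 ctr [ 0.4801 -0.0439]
[ 0.4631 -0.0023  0.478  -0.0288  0.4345 -0.0507] 0.030435696483437174 0.04869204615573213 ctr [ 0.4488 -0.0265]
0.042 [147. 518.] [528. 670.] [655. 490.] [284. 349.]
0.0982 [115. 331.] [513. 483.] [646. 302.] [259. 160.]
```

(The crop scale was 4, not 8. Rescaled, the corners match prediction to under 1 px.) Lowering, releasing, then moving above the cap and looking.

Run:
```python
from h import *
np.set_printoptions(precision=4,suppress=True)
p=[.5385,-.0358]
manip.move_l([*p,.035],rate=.12)
for z in (.031,.029,.027,.026,.025,.024):
    manip.move_l([*p,z],rate=.03); f=manip.current_ft_force(); print(z,manip.current_eef_pos(),f)
    if f[2]>4: break
manip.move_gripper(.8,40); print(manip.current_ft_force())
manip.move_l([*p,.10],rate=.2)
q=quat(np.radians(27.3-90)); print(manip.current_joints(),manip.solve_ik([.4285,.2575,.09],q))
manip.reach([.4285,.2575,.09],q)
print(manip.current_eef_pos(),manip.current_time())
t=cam("top");s=cam("scene"); np.save("c2.npy",[t,s],allow_pickle=True)
cv2.imwrite("pics/p2.png",np.vstack([np.hstack([cv2.resize(crop(t,(336,262),32,1),(400,400),interpolation=cv2.INTER_CUBIC),cv2.resize(crop(s,(273,245),40,1),(400,400),interpolation=cv2.INTER_CUBIC)]),np.hstack([cv2.resize(crop(s,(358,140),40,1),(200,200))]*4)]))
for z,c,h in ((.052,(336,262),40),):
    w=wood(t,c,h); w=(cv2.resize(w,None,fx=4,fy=4,interpolation=cv2.INTER_CUBIC)>127).astype(np.uint8)
    q=max(cv2.findContours(w,cv2.RETR_EXTERNAL,cv2.CHAIN_APPROX_NONE)[0],key=cv2.contourArea)[:,0]
    P=plane(t,(q+.5)/4-.5,z)[:,:2]; r=cv2.minAreaRect((P*1000).astype(np.float32)); print(r)
```

```text
0.031 [ 0.5389 -0.0359  0.0315] [-0.0822 -0.3843 -0.2786]
0.029 [ 0.5385 -0.0357  0.029 ] [ 0.4257 -0.2268 -0.6392]
0.027 [ 0.539  -0.0358  0.0277] [-0.4766  0.3435  4.1186]
[0.4812 0.1148 0.2392]
[-0.1862  0.2214 -0.3685  0.9803  0.      2.5313] [ 0.4117  0.1663 -0.4621  0.9424  0.      3.0768]
[0.4289 0.2569 0.0896] 15.9083
((539.5443115234375, -37.035240173339844), (95.02812194824219, 59.548763275146484), 24.126296997070312)
```

View pics/p2.png

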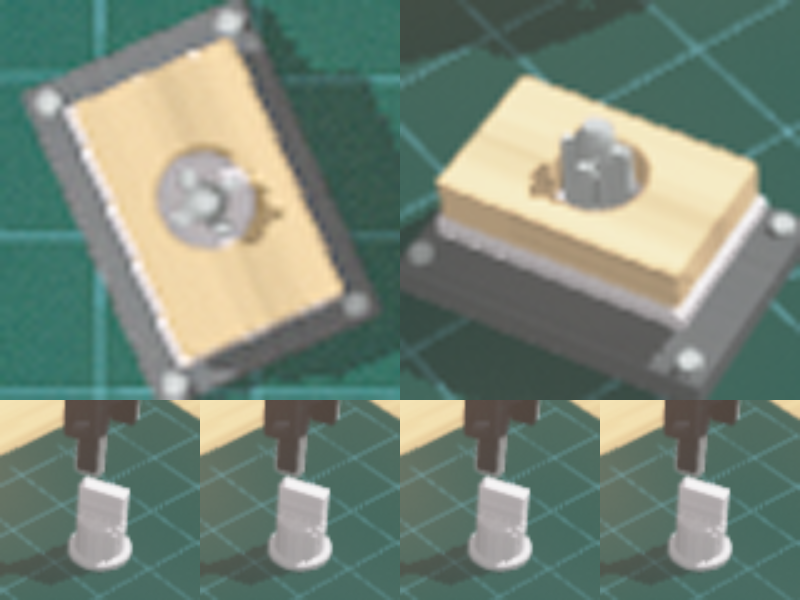

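The blank lies flush on the lower one: side faces are continuous in the scene view, the hole is concentric around the post, and the yaw is 24.1°. The gripper stands over the cap's bar in line with it. Grasping the cap next.

Run:
```python
from h import *
np.set_printoptions(precision=4,suppress=True)
p=[.4285,.2575]
manip.move_gripper(.5,100)
manip.move_l([*p,.045],rate=.15)
for z in (.040,.036,.032,.029):
    manip.move_l([*p,z],rate=.04); f=manip.current_ft_force()
    if f[2]>4: print("touch",z,f); break
manip.move_gripper(0,100)
print(manip.current_eef_pos(),manip.current_grip_width(),manip.current_finger_force(),manip.current_ft_force(),manip.current_time())
manip.move_l([*p,.135],rate=.2)
print(manip.current_eef_pos(),manip.current_grip_width(),manip.current_finger_force(),manip.current_ft_force())
manip.reach([.5388,-.0355,.135],quat(np.radians(35.4-90))); manip.hold(.2)
print(manip.current_eef_pos(),manip.current_time())
s=cam("scene"); np.save("c3.npy",[s],allow_pickle=True)
cv2.imwrite("pics/c1.png",cv2.resize(s["image"][170:270,213:333,::-1],(600,500),interpolation=cv2.INTER_CUBIC))
```

```text
[0.4288 0.2577 0.0293] 0.1457702290154765 97.8182852268219 [-0.1805  0.5229  1.9055] 18.225
[0.4276 0.2571 0.1339] 0.14593245685690795 97.49515771865845 [-0.4508 -0.5873 -2.8516]
[ 0.5385 -0.0343  0.1349] 20.3
```

View pics/c1.png

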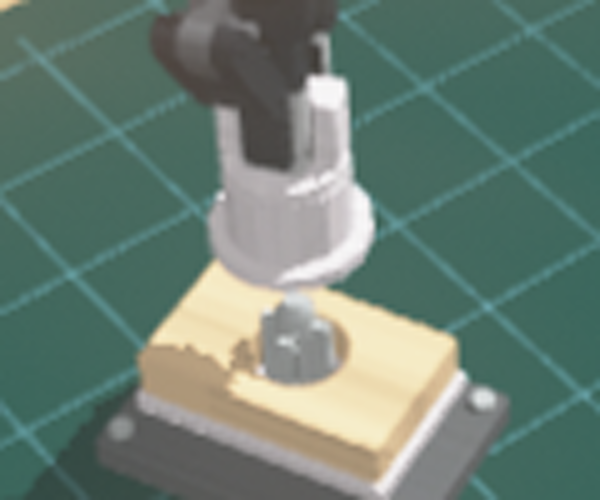

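The cap is held upright. Its flange spans crop columns 208–375 (centre 291.5) and the post tip is at (298,303). Comparing with projection.

Run:
```python
from h import *
np.set_printoptions(precision=2,suppress=True)
s,=np.load("c3.npy",allow_pickle=True)
c=lambda P:(proj(s,P)[0]-[212.5,169.5])*5
th=np.linspace(0,2*np.pi,73)
def cyl(x,y,z): P=np.array([c([x+.026*np.cos(a),y+.026*np.sin(a),z]) for a in th]); return P.min(0),P.max(0)
for z in (.103,.106,.112): print(z,cyl(.5388,-.0355,z))
print("post",c([.5388,-.0355,.074]),c([.5408,-.0355,.074]),c([.5388,-.0335,.074]))
# actual flange from mask: bright low-sat
im=s["image"][170:270,213:333]; h=cv2.cvtColor(im,cv2.COLOR_RGB2HSV); m=cv2.inRange(h,(0,0,150),(179,40,255))
for r in range(34,60,2): x=np.where(m[r])[0]; print(r*5,x.min()*5 if len(x) else None,x.max()*5+5 if len(x) else None,end=' | ')
```

```text
0.103 (array([211.04, 182.77]), array([372.29, 297.35]))
0.106 (array([210.28, 176.22]), array([371.93, 290.83]))
0.112 (array([208.74, 163.02]), array([371.22, 277.68]))
post [297.05 300.48] [300.59 303.91] [301.97 297.73]
170 225 355 | 180 225 355 | 190 215 365 | 200 215 370 | 210 210 375 | 220 210 375 | 230 210 375 | 240 210 375 | 250 215 370 | 260 220 365 | 270 230 350 | 280 245 330 | 290 280 310 |
```

Projection and observation agree within 1 mm. Descending with force watch, turning the cap if it sits on the spline ends.

Run:
```python
from h import *
np.set_printoptions(precision=4,suppress=True)
p=[.5388,-.0355]
manip.move_l([*p,.106],rate=.12)
for z in (.102,.098,.095,.093,.091,.089,.086,.083):
    manip.move_l([*p,z],rate=.04); f=manip.current_ft_force(); print(z,manip.current_eef_pos(),f,manip.current_wrist_torque())
    if f[2]>8 or np.hypot(*f[:2])>10: break
print(manip.current_time())
```

```text
0.102 [ 0.5391 -0.0356  0.1024] [ 0.2309 -0.4632 -1.7073] [-0.0755  0.0296 -0.0101]
0.098 [ 0.5386 -0.0355  0.0979] [ 0.6606 -0.5523 -1.8775] [ 0.019   0.0132 -0.009 ]
0.095 [ 0.5385 -0.0355  0.0947] [-0.613   0.0609 -2.0679] [ 0.0261  0.1145 -0.0218]
0.093 [ 0.5385 -0.0354  0.0927] [ 0.1977 -0.3411 -2.2727] [0.0322 0.14   0.0409]
0.091 [ 0.5385 -0.0354  0.0907] [-0.3886  0.134  -1.9496] [ 0.0313  0.2804 -0.0326]
0.089 [ 0.5386 -0.0354  0.0887] [-0.7635 -0.0971 -2.2948] [0.1029 0.3113 0.0137]
0.086 [ 0.5385 -0.0354  0.0856] [-1.6094  0.2054 -3.3621] [ 0.0963  0.3542 -0.0275]
0.083 [ 0.5385 -0.0354  0.0826] [-1.6336  0.4824 -2.8393] [0.1361 0.4235 0.0262]
22.7417
```

It meshed first time. Pressing down to the bed's stop.

Run:
```python
from h import *
np.set_printoptions(precision=4,suppress=True)
p=[.5388,-.0355]; z=.083
manip.move_gripper(0,120)
while z>.066:
    z-=.001; manip.move_l([*p,z],rate=.02); manip.hold(.1); f=manip.current_ft_force(); print(round(z,4),manip.current_eef_pos()[2].round(4),f)
    if f[2]>30: break
manip.hold(.5); print(manip.current_eef_pos(),manip.current_ft_force(),manip.current_grip_width(),manip.current_time())
s=cam("scene"); cv2.imwrite("pics/f1.png",cv2.resize(s["image"][170:270,213:333,::-1],(600,500),interpolation=cv2.INTER_CUBIC))
```

```text
0.082 0.082 [-2.1106  1.4105 -1.8302]
0.081 0.0815 [-5.0217  1.0777  3.2343]
0.08 0.0811 [-5.2249  1.4081  6.909 ]
0.079 0.0804 [-8.5212  1.4479  9.102 ]
0.078 0.0796 [-7.9674  1.4971 10.4605]
0.077 0.0788 [-7.7041  1.2899 12.4355]
0.076 0.078 [-7.8847  1.6808 12.4519]
0.075 0.0772 [-8.733   2.2303 14.1257]
0.074 0.0763 [-10.0839   1.011   14.5901]
0.073 0.0755 [-9.8053  1.1597 15.741 ]
0.072 0.0746 [-9.9735  1.4452 16.9606]
0.071 0.0738 [-10.1953   2.3218  18.2295]
0.07 0.0733 [-12.6547   2.0475  21.0582]
0.069 0.0733 [-14.2987   3.5591  26.466 ]
0.068 0.0732 [-16.1361   2.3107  33.5456]
[ 0.5387 -0.0355  0.0733] [-15.6149   2.3421  33.2124] 0.1388794466955046 28.7083
```

View pics/f1.png

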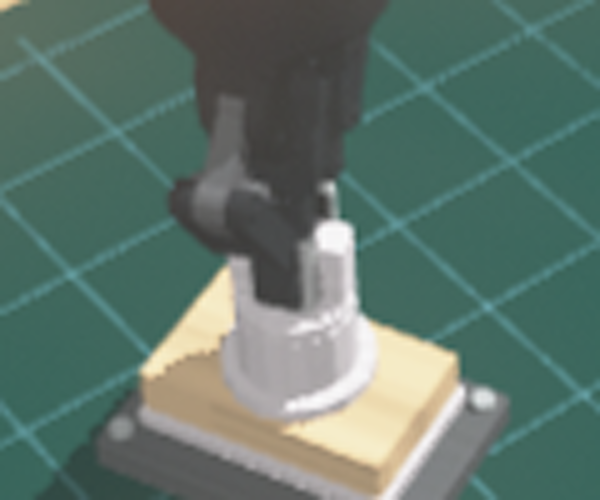

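The flange sits flat on the upper blank, the blanks are still flush and the bed is down. The TCP stalled at 0.0733 after about 8 mm of travel, with the force rising to 33 N, so it is at the stop.

```bash
python3 -c "
from bench import manip
print(manip.hand_in(),manip.current_time())"
```

```text
the job is handed in; nothing more can be done
the job is handed in; nothing more can be done
```

The job is handed in: the loose blank is flush on the lower one, and the gripper is holding the meshed cap down with about 33 N, bed at its stop, after roughly 29 s; the notepad, screwdriver and tin were not touched.

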